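# Reference standard from behind the sample bottles

### The arm

A 7-joint arm with a two-finger parallel gripper is mounted at the origin on the work surface. World frame = base frame: x ahead of the robot, y to its left, z up, the work surface at z = 0. Lengths are in m, angles in rad, forces in N, time in s.
With the tool pointing down it reaches from about 0.425 to 0.925 m from the base axis. Payload 6.8 kg.
Tool frame: the origin (TCP) lies on the front face of the gripper's body, between the roots of the fingers; the fingertips stand 73 mm ahead of it and the grasp point (between the pads) lies 54 mm ahead of it (env.nose_length is the distance from the TCP to the fingertips, in m); z points along the fingers, y is the direction in which the jaws open and shut (so a half turn about z gives the same grasp; the last joint's range is limited). The gripper opens to 85 mm and grips with 20 to 120 N. Pads are 22 mm wide; open, the fingers measure 114 mm over their backs; the gripper's body (76 mm by 85 mm) begins 54 mm behind the grasp point. The pads swing forward as they close: fully open they stand 13 mm farther back than shut.
Start: joints at [1.229, 0.477, 0.022, 1.555, -0.011, 1.109, -0.083], TCP at [0.156, -0.657, 0.304] pointing down, gripper open.
Joint ranges: [-2.96, 2.96], [-0.34, 2.1], [-1.41, 1.46], [0.24, 2.44], [-1.37, 4.51], [0.17, 1.92], [-2.96, 2.96]. Speed limits (rad/s): [2.39, 2.39, 3.14, 3.14, 3.14, 3.14, 3.14].

### API

Orientations are given as a unit quaternion [w, x, y, z].
In Python, from cell import env, kin, camera, calibration, job gives the robot as it stands. The module is installed in compiled form; this text tells all that it offers. Calls block until the motion is done:
- env.reach(position, orientation): joint-space move of the TCP to a pose.
- env.movel(position, velocity=0.15, rot=None, stop_force=None): straight line of the TCP; rot=None keeps the orientation; velocity is the mean speed in m/s. With stop_force (N) it stops when the force on the tool has changed by that much, and returns True; else False.
- env.goto_joints(angles): joint-space move.
- env.grip(opening, f_grip=None): finger opening in m; f_grip is the grip in N (None keeps the last); returns when the fingers have stopped.
- env.dwell(seconds).
- kin.inverse_kinematics(position, orientation): joint angles nearest the present ones, or None.
- env.get_state(): the state.
- camera(name): name is "scene" or "top" or "wrist"; returns (picture, depth): 400x640x3 uint8, blue, green, red; 400x640 float32, m along the optical axis (not along the pixel's ray), 0 where there is no reading.
- calibration(name): a dict with "fx", "fy", "cx", "cy" (pixels), "rvec" (rotation vector, rad) and "tvec" (3), from world to camera coordinates, as OpenCV has them. Camera axes: x right, y down, z forward; pixel columns grow to the right and rows downward; lengths in m; the calibration is good to about 2 mm. A picture is of the moment at which its call begins: read the wrist's pose just before it. calibration takes no time and is no camera call; for the wrist camera it gives the pose at the moment of the call.
A pose or a line that the arm cannot do raises env.PlanningError and nothing moves.
- job.job_done(): hands the job in, once; it reports no verdict.
The state is a dict: "time": time; "qpos": joint angles; "joint_velocities": joint speeds; "joint_torque": joint torques, N m; "tcp_pos": TCP position; "orientation": TCP orientation; "force": force on the tool from outside, world axes, zero at the start; "torque": the same for the moment, N m; "opening": finger opening in m.
Only numpy, scipy, OpenCV 4.12 (cv2) and the standard library are available. Lean on these libraries where they do the work, as an engineer would, in place of code of your own. Each camera call takes 0.05 s, during which the arm holds its last target.

### The job

The analyser needs its white-reference check, and the standard (the black puck with the metal knob) is boxed in by three sample bottles in the grey sample tray. First stand all three bottles in the steel side tray, then set the standard down gently and flat inside the ring on the analyser's window, and only then put every bottle back upright on the very spot in the sample tray that it came from, for the spots are the running order. Leave the two vials and the dish where they are, tip no bottle over, and let go of everything at the end.

Things in the scene. Friction and masses are not known exactly. Their poses are not given: they have to be found in the camera images.
- bottle_blue_mid (a point): Screw-cap sample bottle, white plastic, with a blue cap and a blue band round a blank label. 140 mm tall; body 56 mm in diameter up to about 100 mm, ribbed cap 44 mm in diameter over the top 26 mm (from 114 to 140 mm). About 0.24 kg. The point is on its axis half-way up, 70 mm above its underside; z up.
- bottle_yellow_mid (a point): Screw-cap sample bottle, dark brown, with a yellow cap and a yellow band round a blank label. 140 mm tall; body 56 mm in diameter up to about 100 mm, ribbed cap 44 mm in diameter over the top 26 mm (from 114 to 140 mm). About 0.24 kg. The point is on its axis half-way up, 70 mm above its underside; z up.
- bottle_red_mid (a point): Screw-cap sample bottle, pale grey-green, with a red cap and a red band round a blank label. 140 mm tall; body 56 mm in diameter up to about 100 mm, ribbed cap 44 mm in diameter over the top 26 mm (from 114 to 140 mm). About 0.24 kg. The point is on its axis half-way up, 70 mm above its underside; z up.
- standard_mid (a point): The reference standard: black round puck 52 mm in diameter on a white disc (48 mm), 18 mm thick in all; on its middle a knurled aluminium knob, 22 mm in diameter, from 22 to 50 mm height (neck 16 mm below it). 0.18 kg. It stands in the sample tray amid the half-circle of bottles, about 64 mm from each one's axis. The point is on its axis half-way up, 25 mm above its underside.
- seat (a point): Centre of the analyser's window, on the flat black deck (150 mm above the bench), marked by a small copper-coloured disc within an aluminium ring: inside 72 mm, outside 84 mm across, 6 mm high. z up, x to the rear. The white analyser is fixed; its case reaches 100 mm to the front (-x), 200 mm to the rear, 120 mm to each side; a hump 17 mm high begins 147 mm behind the window.
- sample_tray: Pale grey fixed tray, 200 x 236 mm, rim 16 mm high, floor 4 mm above the bench, holding bottles, standard and vials. Origin on the bench under the standard's mark; x points to the tray's rear. Ring marks for the bottles lie about 64 mm along +y, -y and -x; which bottle stands on which varies. Extent from the origin: 115 mm to -x, 85 mm to +x, 118 mm to each side.
- side_tray: Fixed stainless-steel tray with a dark mat on its floor, empty at the start, 280 mm along its x, 180 mm along its y, walls 4 mm thick, rim 16 mm high, floor (mat included) 4 mm above the bench, a low handle at each short end. Origin on the bench under its centre, z up.
- vial_amber_mid (a point): Small amber glass vial with an orange cap, 23 mm in diameter, 45 mm tall, in a front corner of the sample tray; bystander. The point is on its axis half-way up.
- vial_green_mid (a point): Small green glass vial with a green cap, 23 mm in diameter, 45 mm tall, in the other front corner of the sample tray; bystander. The point is on its axis half-way up.
- dish_mid (a point): Round closed sample dish, brown with a pale rim, 57 mm in diameter, 18 mm tall, on the analyser's deck about 115 mm from the window, to the rear left (+x, +y of the window); bystander. The point is at its centre.

How it is judged:
By the outcome, as a careful person would: the job done as asked, in the order asked, and still so for the second after the job is handed in, with the robot touching nothing.
It also fails if it takes over 120 s, if anything falls off the work surface, if the arm or the gripper's body presses on something with over 40 N, if the wrist force passes 120 N, or if a joint passes its speed limit or range.

## Working session

There is one attempt and no reset: what is moved stays moved. The work goes in short steps, each a Python script; the robot and the scene stay as the last script left them, time stands still between calls to the robot, and variables do not carry over. Pictures are saved under pics/ and viewed, and the job is handed in when it is done.

```bash
mkdir -p pics; ls; python3 - <<'E'
from cell import env,kin,camera,calibration,job
import cv2,numpy as np
for n in ["scene","top","wrist"]:
    c=calibration(n); print(n,{k:np.round(v,4).tolist() for k,v in c.items()})
    p,d=camera(n); cv2.imwrite(f"pics/{n}0.png",p); np.savez(f"{n}0.npz",p=p,d=d,**c)
s=env.get_state(); print(s)
E
```

```text
pics
scene {'fx': 405.0865, 'fy': 405.0865, 'cx': 323.6546, 'cy': 197.5639, 'rvec': [1.039, 2.3589, -1.1381], 'tvec': [0.3639, -0.1764, 1.3343]}
top {'fx': 463.8578, 'fy': 463.8578, 'cx': 318.8176, 'cy': 196.4149, 'rvec': [2.1663, -2.1696, 0.0915], 'tvec': [0.0418, 0.5596, 1.3201]}
wrist {'fx': 339.3052, 'fy': 339.3052, 'cx': 318.6276, 'cy': 198.6471, 'rvec': [-2.2901, 1.8103, 0.2495], 'tvec': [-0.6743, -0.0348, 0.3793]}
{'time': 0.15, 'qpos': array([ 1.2289045 ,  0.4776117 ,  0.0223987 ,  1.55616336, -0.01151207,
        1.10931291, -0.08310195]), 'joint_velocities': array([-0.0002749 , -0.00319665,  0.00011982, -0.00474412,  0.00076038,
       -0.00021379,  0.00129613]), 'joint_torque': array([ 2.28864701e-03, -5.96927941e+01,  1.61021411e+00, -2.81487519e+01,
        1.27183279e-02,  6.69071538e-03,  1.13484113e-06]), 'tcp_pos': array([ 0.15627494, -0.65631944,  0.30317477]), 'orientation': array([-6.70180040e-04,  9.93177267e-01,  1.16612390e-01, -1.32944449e-04]), 'force': array([-0.51678601, -0.17463027,  0.15624713]), 'torque': array([ 0.02012853,  0.00320541, -0.00420204]), 'opening': 0.08540313807726471}
```

View pics/top0.png

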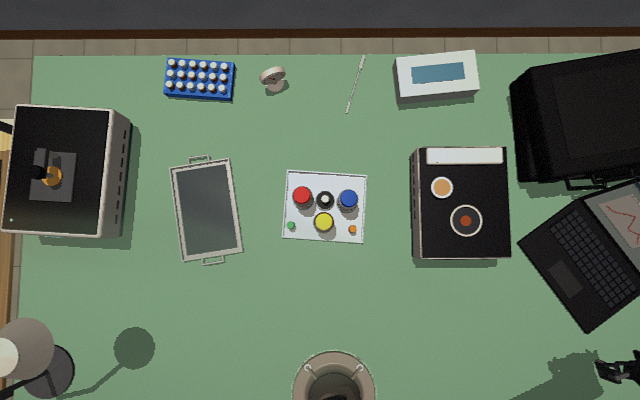

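View pics/scene0.png

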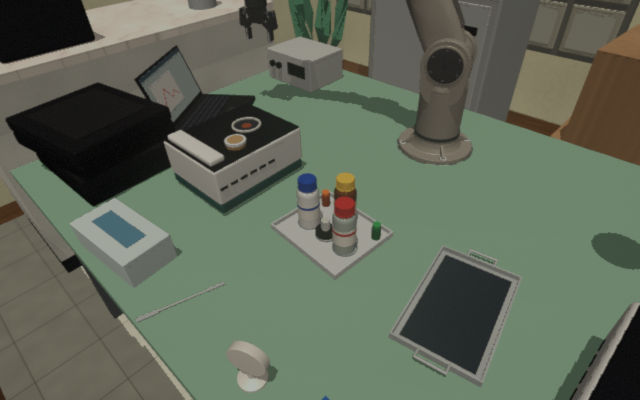

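View pics/wrist0.png

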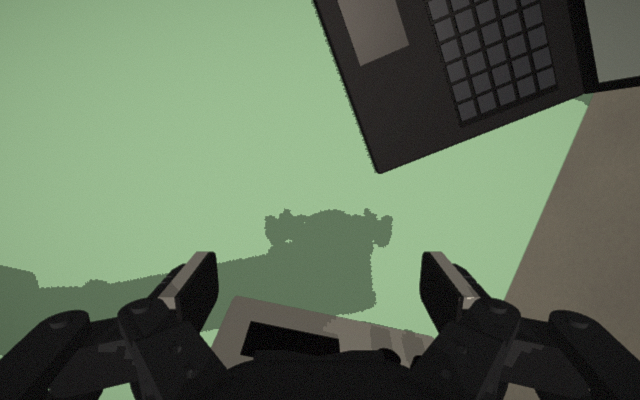

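```bash
cat > h.py <<'E'
import cv2,numpy as np
from scipy.spatial.transform import Rotation as R
def pts(f):
    z=np.load(f); d=z['d']; Rm=cv2.Rodrigues(z['rvec'])[0]; t=z['tvec'].ravel()
    v,u=np.mgrid[0:400,0:640]
    X=np.stack([(u-z['cx'])/z['fx']*d,(v-z['cy'])/z['fy']*d,d],-1)
    W=(X-t)@Rm
    W[d==0]=np.nan
    return z['p'],W
def ray(f,uv,zp):
    z=np.load(f); Rm=cv2.Rodrigues(z['rvec'])[0]; t=z['tvec'].ravel()
    K=np.array([[z['fx'],0,z['cx']],[0,z['fy'],z['cy']],[0,0,1]])
    c=-Rm.T@t; out=[]
    for p in np.atleast_2d(uv):
        r=Rm.T@np.linalg.inv(K)@np.array([p[0],p[1],1]); out.append((c+r*(zp-c[2])/r[2])[:2])
    return np.array(out)
def circ(P):
    A=np.c_[2*P,np.ones(len(P))]; s=np.linalg.lstsq(A,(P**2).sum(1),rcond=None)[0]
    return s[:2],np.sqrt(s[2]+s[:2]@s[:2])
E
python3 - <<'E'
from h import *
p,W=pts('top0.npz')
hsv=cv2.cvtColor(p,cv2.COLOR_BGR2HSV)
for n,uv in dict(red=(303,196),yellow=(324,222),blue=(349,199),std=(325,200),seat=(466,221),dish=(442,188),vg=(291,226),va=(353,230)).items():
    u,v=uv; r=13 if n in('red','yellow','blue') else 8
    w=W[v-r:v+r+1,u-r:u+r+1].reshape(-1,3); zm=np.nanpercentile(w[:,2],95 if r>8 else 98)
    s=w[np.abs(w[:,2]-zm)<.005]
    print(n,'zmax',zm.round(4),len(s),'mean',s.mean(0).round(4),'mid-extent',((s.max(0)+s.min(0))/2).round(4),'ext',np.ptp(s,0).round(4), 'pix',W[v,u].round(4))
for n,c in dict(side=[(171,168),(228,158),(243,251),(183,262)],samp=[(288,170),(367,175),(363,243),(282,237)]).items():
    q=ray('top0.npz',np.array(c,float),.016); print(n,q.round(4).tolist(),'c',q.mean(0).round(4), [np.linalg.norm(q[i]-q[i-1]).round(3) for i in range(4)])
z=np.load('wrist0.npz');Rm=cv2.Rodrigues(z['rvec'])[0]
print('wristcam pos',(-Rm.T@z['tvec'].ravel()).round(4),Rm.round(3).tolist())
big=cv2.resize(p[140:270,150:520],None,fx=2.1,fy=2.1,interpolation=cv2.INTER_CUBIC);cv2.imwrite('pics/crop.png',big)
E
```

```text
red zmax 0.1455 177 mean [0.5539 0.0873 0.1439] mid-extent [0.5537 0.0884 0.1452] ext [0.0405 0.0402 0.0092] pix [0.5498 0.0818 0.143 ]
yellow zmax 0.1454 195 mean [0.4827 0.0285 0.1438] mid-extent [0.4835 0.0288 0.1451] ext [0.0423 0.0423 0.0093] pix [0.4808 0.0262 0.1446]
blue zmax 0.1458 183 mean [ 0.5444 -0.0377  0.144 ] mid-extent [ 0.5442 -0.0388  0.1446] ext [0.0424 0.0399 0.0076] pix [ 0.5418 -0.0402  0.1414]
std zmax 0.0563 39 mean [0.5514 0.0248 0.0546] mid-extent [0.5511 0.0246 0.0551] ext [0.0204 0.0199 0.0066] pix [0.547  0.0231 0.0524]
seat zmax 0.1548 151 mean [ 0.4815 -0.3449  0.1516] mid-extent [ 0.4826 -0.3446  0.153 ] ext [0.0419 0.0432 0.0062] pix [ 0.4827 -0.3455  0.1485]
dish zmax 0.1723 140 mean [ 0.5687 -0.2792  0.1693] mid-extent [ 0.5675 -0.2798  0.1706] ext [0.0421 0.043  0.0064] pix [ 0.568  -0.281   0.1646]
vg zmax 0.0516 31 mean [0.4763 0.1241 0.0497] mid-extent [0.4761 0.1228 0.0504] ext [0.0171 0.0172 0.0069] pix [0.4732 0.1196 0.0525]
va zmax 0.0509 32 mean [ 0.4653 -0.0529  0.0487] mid-extent [ 0.4647 -0.0533  0.0497] ext [0.0171 0.0173 0.0075] pix [ 0.4618 -0.0559  0.0504]
side [[0.6459, 0.4777], [0.6753, 0.3095], [0.4022, 0.2611], [0.3707, 0.4348]] c [0.5235 0.3708] [np.float64(0.279), np.float64(0.171), np.float64(0.277), np.float64(0.176)]
samp [[0.639, 0.1318], [0.6236, -0.1005], [0.4249, -0.0867], [0.4425, 0.1482]] c [0.5325 0.0232] [np.float64(0.197), np.float64(0.233), np.float64(0.199), np.float64(0.236)]
wristcam pos [ 0.2221 -0.6411  0.3735] [[0.231, -0.973, -0.002], [-0.937, -0.223, 0.268], [-0.261, -0.06, -0.963]]
```

View pics/crop.png

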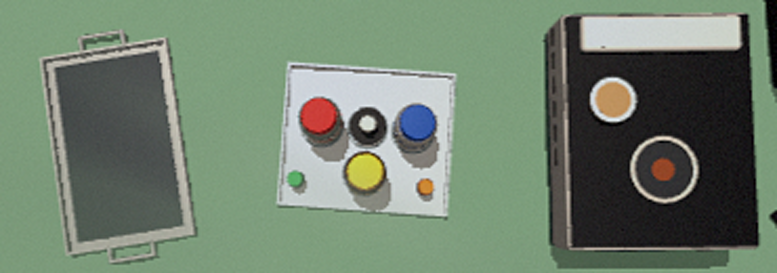

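```bash
python3 - <<'E'
from cell import env,kin,camera,calibration,job
import cv2,numpy as np
from scipy.spatial.transform import Rotation as R
yaw=-0.07
# tool x=(c,s,0), tool z down
def quat(yaw):
    M=np.array([[np.cos(yaw),np.sin(yaw),0],[np.sin(yaw),-np.cos(yaw),0],[0,0,-1]])
    q=R.from_matrix(M).as_quat(); return np.r_[q[3],q[:3]]
t0=env.get_state()['time']
for p in [(.48,-.345,.50),(.54,.025,.40)]:
    q=kin.inverse_kinematics(p,quat(yaw)); print(p,None if q is None else np.round(q,2))
    env.reach(p,quat(yaw)); print(env.get_state()['time'],env.get_state()['tcp_pos'])
    n='wseat' if p[1]<-.1 else 'wtray'
    env.dwell(.2)
    c=calibration('wrist'); im,d=camera('wrist'); cv2.imwrite(f'pics/{n}.png',im); np.savez(n+'.npz',p=im,d=d,**c)
print(env.get_state()['force'],env.get_state()['time'])
E
```

```text
(0.48, -0.345, 0.5) [ 0.6   0.23 -0.1   1.47  0.02  1.44 -1.14]
1.9333 [ 0.47924623 -0.34609866  0.49942757]
(0.54, 0.025, 0.4) [ 0.15  0.2  -0.37  1.73  0.08  1.22 -1.87]
3.625 [0.54040508 0.02341107 0.40027546]
[-1.02527824  0.15399107  0.17193818] 3.875
```

View pics/wseat.png

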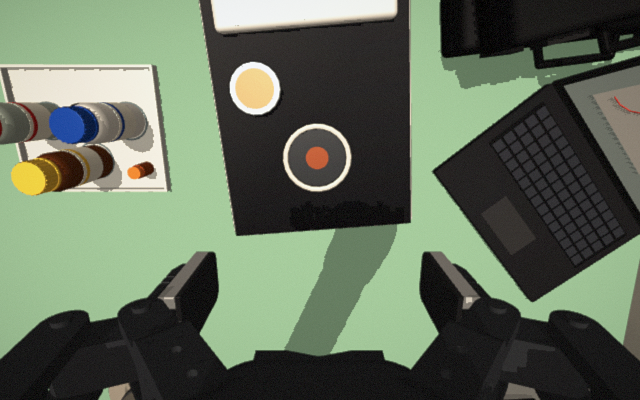

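View pics/wtray.png

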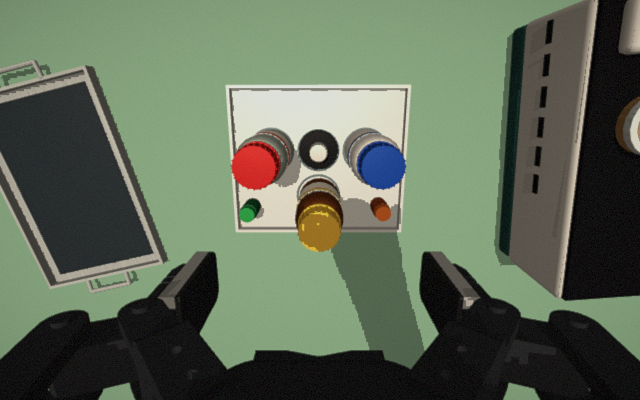

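The wrist views show the window disc at (317,158), red cap (256,165), blue (382,165), yellow (320,228) and knob (318,152). I'll measure these from the depth.

```bash
python3 - <<'E'
from h import *
def top(f,uv,r,z0,dz=.004):
    p,W=pts(f); u,v=uv
    w=W[v-r:v+r+1,u-r:u+r+1]; m=(np.abs(w[...,2]-z0)<dz).astype(np.uint8)
    n,l,s,c=cv2.connectedComponentsWithStats(m,connectivity=4)
    k=1+np.argmax(s[1:,4]); mm=(l==k).astype(np.uint8)
    ct=max(cv2.findContours(mm,cv2.RETR_EXTERNAL,cv2.CHAIN_APPROX_NONE)[0],key=len)[:,0]+[u-r,v-r]
    (cx,cy),ax,an=cv2.fitEllipse(cv2.convexHull(ct.astype(np.float32)))
    q=w[mm>0]; print(f,uv,'ell',round(cx,1),round(cy,1),np.round(ax,1),'ray',ray(f,(cx,cy),z0)[0].round(4),'meanpts',q.mean(0).round(4))
for n,uv in dict(red=(256,165),blue=(382,165),yel=(320,228)).items(): print(n,end=' ');top('wtray.npz',uv,32,.144)
print('knob',end=' ');top('wtray.npz',(318,152),16,.054)
def col(f,uv,r,fn,z):
    p,W=pts(f);u,v=uv;c=p[v-r:v+r+1,u-r:u+r+1].astype(int);m=fn(c).astype(np.uint8)
    n,l,s,ce=cv2.connectedComponentsWithStats(m);k=1+np.argmax(s[1:,4]);mm=(l==k).astype(np.uint8)
    ct=max(cv2.findContours(mm,cv2.RETR_EXTERNAL,cv2.CHAIN_APPROX_NONE)[0],key=len)[:,0]+[u-r,v-r]
    (cx,cy),ax,an=cv2.fitEllipse(ct.astype(np.float32)); print(f,'col',round(cx,1),round(cy,1),np.round(ax,1),ray(f,(cx,cy),z)[0].round(4),s[k,4], 'z',np.nanmedian(W[v-3:v+4,u-3:u+4,2]).round(4))
red=lambda c:(c[...,2]-c[...,0]>80)
col('wseat.npz',(317,158),18,red,.15);col('top0.npz',(466,221),9,red,.15)
ring=lambda c:(c.min(-1)>140)
col('wseat.npz',(317,158),40,ring,.156);col('top0.npz',(466,221),20,ring,.156)
yel=lambda c:(c[...,2]-c[...,0]>60)
# puck dark disc
col('wtray.npz',(318,150),25,lambda c:c.max(-1)<90,.022)
p,W=pts('wtray.npz'); print('floor z',[W[a,b].round(4).tolist() for a,b in[(110,318),(200,280),(60,318),(180,70)]])
q=ray('wtray.npz',np.array([(226,86),(410,86),(400,232),(237,232)],float),.016);print(q.round(4).tolist(),q.mean(0))
cv2.imwrite('pics/wcrop.png',cv2.resize(p[70:250,200:440],None,fx=3,fy=3,interpolation=cv2.INTER_CUBIC))
E
```

```text
red wtray.npz (256, 165) ell 253.5 166.5 [44.9 47.2] ray [0.5541 0.0861] meanpts [0.5539 0.0859 0.1443]
blue wtray.npz (382, 165) ell 382.7 166.5 [45.  46.7] ray [ 0.545  -0.0394] meanpts [ 0.5449 -0.0392  0.1444]
yel wtray.npz (320, 228) ell 318.6 230.4 [41.7 43.6] ray [0.4834 0.0277] meanpts [0.4832 0.0276 0.1443]
knob wtray.npz (318, 152) ell 317.8 152.3 [18.  18.3] ray [0.5512 0.0237] meanpts [0.551  0.0236 0.0543]
wseat.npz col 316.6 157.5 [21.3 21.6] [ 0.4833 -0.3438] 392 z 0.151
top0.npz col 465.3 220.4 [9.2 9.5] [ 0.4842 -0.3433] 81 z 0.1499
wseat.npz col 316.6 157.0 [66.4 66.8] [ 0.4847 -0.344 ] 878 z 0.151
top0.npz col 465.7 220.1 [30.  31.3] [ 0.4846 -0.3425] 157 z 0.1499
wtray.npz col 318.2 149.4 [38.7 39.2] [0.5506 0.0233] 969 z 0.0543
floor z [[0.6005, 0.0199, 0.0043], [0.4803, 0.0832, 0.004], [0.6627, 0.0153, 0.001], [0.5312, 0.3736, 0.0053]]
[[0.6387, 0.1345], [0.6216, -0.0992], [0.4237, -0.0847], [0.4408, 0.1478]] [0.53120972 0.02461078]
```

View pics/wcrop.png

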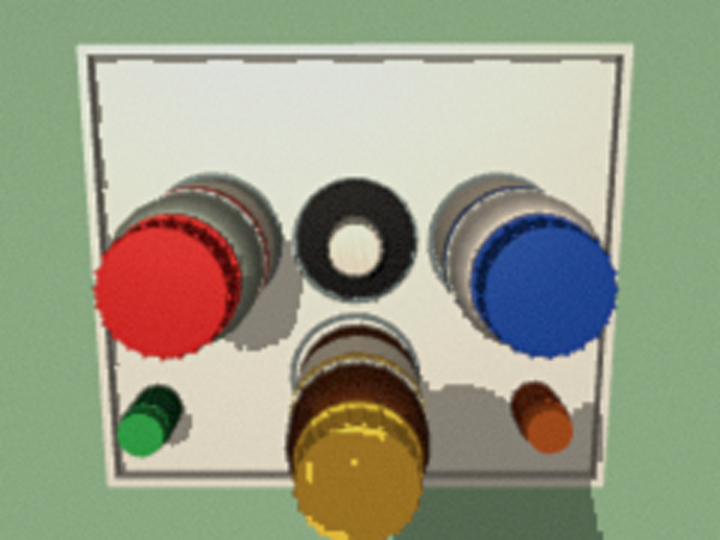

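```bash
cat >> h.py <<'E'
from cell import env,kin,camera,calibration,job
YAW=-0.07
def quat(yaw=YAW):
    M=np.array([[np.cos(yaw),np.sin(yaw),0],[np.sin(yaw),-np.cos(yaw),0],[0,0,-1]])
    q=R.from_matrix(M).as_quat(); return np.r_[q[3],q[:3]]
Q=quat()
HI=.36; ZB=.185
BOT=dict(red=(.554,.086),blue=(.5448,-.039),yellow=(.483,.0278)); STD=(.5508,.0235); SEAT=(.484,-.3437)
C=np.array([.5235,.3708]); L=np.array([.985,.174])
SIDE=dict(blue=C+.085*L,red=C,yellow=C-.085*L)
def st(msg):
    s=env.get_state(); print(msg,'t',round(s['time'],2),'p',s['tcp_pos'].round(4),'F',s['force'].round(1),'op',round(s['opening'],4)); return s
def precise(xy,z,v=.1,**k):
    # command xy,z then correct the steady-state error
    env.movel([*xy,z],velocity=v,**k); 
    e=np.r_[xy,z]-env.get_state()['tcp_pos']
    return e
E
python3 - <<'E'
from h import *
for n,p in [(n,BOT[n]) for n in BOT]+[(n+'S',SIDE[n]) for n in SIDE]+[('std',STD),('seat',SEAT)]:
    for z in ((HI,ZB) if n not in('std','seat') else (.35,.10 if n=='std' else .245)):
        q=kin.inverse_kinematics([*p,z],Q); print(n,z,None if q is None else q.round(2))
E
```

```text
red 0.36 [ 0.06  0.27 -0.4   1.74  0.11  1.15 -2.01]
red 0.185 [ 0.02  0.46 -0.36  1.92  0.22  0.8  -2.1 ]
blue 0.36 [ 0.23  0.23 -0.32  1.78  0.08  1.14 -1.76]
blue 0.185 [ 0.2   0.43 -0.3   1.95  0.18  0.78 -1.84]
yellow 0.36 [ 0.16  0.13 -0.38  1.91  0.05  1.11 -1.88]
yellow 0.185 [ 0.11  0.35 -0.36  2.09  0.18  0.73 -2.  ]
blueS 0.36 [-0.33  0.56 -0.52  1.34  0.28  1.31 -2.49]
blueS 0.185 [-0.35  0.71 -0.47  1.51  0.36  1.01 -2.55]
redS 0.36 [-0.32  0.43 -0.54  1.55  0.23  1.23 -2.54]
redS 0.185 [-0.37  0.6  -0.48  1.71  0.34  0.92 -2.63]
yellowS 0.36 [-0.31  0.31 -0.6   1.72  0.18  1.17 -2.6 ]
yellowS 0.185 [-0.37  0.5  -0.54  1.89  0.34  0.84 -2.73]
std 0.35 [ 0.15  0.26 -0.36  1.78  0.1   1.12 -1.89]
std 0.1 [ 0.07  0.57 -0.28  1.98  0.26  0.62 -2.03]
seat 0.35 [ 0.62  0.31 -0.14  1.7   0.05  1.14 -1.17]
seat 0.245 [ 0.62  0.41 -0.14  1.81  0.07  0.93 -1.19]
```

```bash
cat >> h.py <<'E'
def pick(xy,z=ZB,f=40,op=.085):
    env.reach([*xy,HI],Q)
    env.movel([*xy,z],velocity=.15); env.dwell(.15)
    s=st('at'); e=np.r_[xy,z]-s['tcp_pos']
    cmd=np.r_[xy,z]
    if np.linalg.norm(e)>.0006:
        cmd=cmd+e; env.movel(cmd,velocity=.03); env.dwell(.15); s=st('corr')
    F0=s['force']
    env.grip(.0,f_grip=f); s=st('gripped'); 
    return s['tcp_pos'],cmd
E
python3 - <<'E'
from h import *
import json
p,c=pick(BOT['yellow']); json.dump(dict(p=p.tolist(),c=c.tolist()),open('yellow.json','w'))
env.movel([p[0],p[1],HI],velocity=.15); env.dwell(.1); st('up')
im,d=camera('wrist'); cv2.imwrite('pics/y1.png',im)
E
```

```text
at t 5.72 p [0.4835 0.0278 0.1857] F [ 0.  -0.1  0.1] op 0.0857
corr t 6.12 p [0.4826 0.0277 0.1843] F [0.3 0.3 0.1] op 0.0854
gripped t 6.59 p [0.4826 0.0277 0.1845] F [-1.2 -0.7  3.4] op 0.0429
up t 8.02 p [0.4822 0.0277 0.359 ] F [ 0.2  0.2 -2.1] op 0.0427
```

View pics/y1.png

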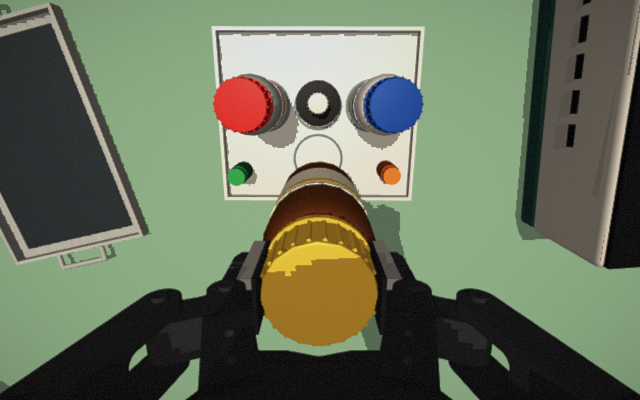

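Yellow is held upright (cap at (320,285)), and its ring mark is now visible at (318,158). I'll place it in the side tray.

```bash
cat >> h.py <<'E'
def place(xy,z,up=HI,zfast=.012,sf=3.,rel=.07,corr=False):
    env.reach([*xy,up],Q); xy=np.array(xy,float); cmd=xy.copy()
    env.movel([*cmd,z+zfast],velocity=.15); env.dwell(.15); s=st('above')
    if corr:
        for _ in range(2):
            cmd=cmd+(xy-s['tcp_pos'][:2]); env.movel([*cmd,z+zfast],velocity=.03); env.dwell(.15); s=st('corr')
    hit=env.movel([*cmd,z-.006],velocity=.02,stop_force=sf); s=st(f'down hit={hit}')
    env.dwell(.1); s=st('rest'); p=s['tcp_pos']
    env.grip(rel); env.dwell(.1); st('released')
    env.movel([*p[:2],up],velocity=.18); st('up')
E
python3 - <<'E'
from h import *
place(SIDE['yellow'],.1845)
for n in ['wrist','scene']:
    im,d=camera(n); cv2.imwrite(f'pics/{n}_ys.png',im)
E
```

```text
above t 10.71 p [0.4401 0.3563 0.1974] F [ 0.7  0.1 -0.9] op 0.0431
down hit=True t 11.33 p [0.4398 0.356  0.1845] F [-0.7 -0.6  4.6] op 0.0428
rest t 11.43 p [0.4398 0.356  0.1845] F [-0.3 -1.4  4.3] op 0.0428
released t 11.92 p [0.4393 0.3553 0.1837] F [-0.1  0.1 -0.4] op 0.0699
up t 13.04 p [0.4394 0.3555 0.3588] F [ 0.7  0.1 -0. ] op 0.0704
```

View pics/wrist_ys.png

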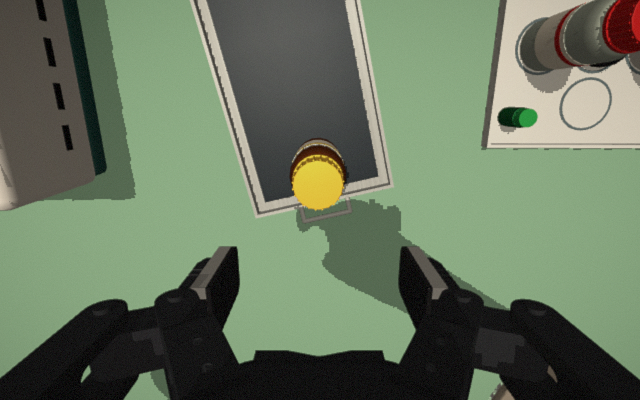

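View pics/scene_ys.png

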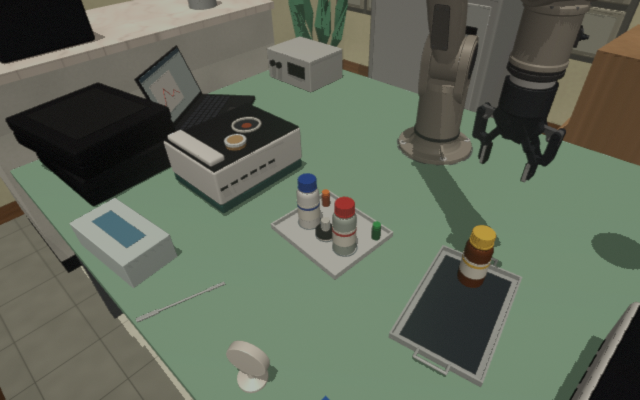

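Yellow stands upright in the side tray (wrist view (320,180), scene (478,260)). Next I'll move red and blue.

```bash
python3 - <<'E'
from h import *
import json
for n in ['red','blue']:
    p,c=pick(BOT[n]); json.dump(dict(p=p.tolist(),c=c.tolist()),open(n+'.json','w'))
    s=env.get_state()
    if not .035<s['opening']<.05: raise SystemExit('bad grip')
    env.movel([p[0],p[1],HI],velocity=.15); s=st('up '+n)
    place(SIDE[n],p[2])
im,d=camera('scene'); cv2.imwrite('pics/scene_3.png',im)
env.reach([STD[0]-.01,STD[1],HI],Q); env.dwell(.2)
c=calibration('wrist'); im,d=camera('wrist'); cv2.imwrite('pics/wstd.png',im); np.savez('wstd.npz',p=im,d=d,**c); st('std')
E
```

```text
at t 15.73 p [0.5544 0.0861 0.1858] F [-0.9 -0.6  0.6] op 0.0699
corr t 16.13 p [0.5536 0.0859 0.1842] F [-0.1 -0.9 -0.1] op 0.0698
gripped t 16.49 p [0.5537 0.0861 0.1843] F [0.1 0.7 1.9] op 0.0432
up red t 17.82 p [0.5532 0.0858 0.3589] F [-0.8 -0.3 -3.9] op 0.0432
above t 20.32 p [0.5238 0.3712 0.1974] F [-0.6  0.4 -2.6] op 0.0428
down hit=True t 20.94 p [0.5235 0.3709 0.1844] F [-0.1  0.   4.2] op 0.0432
rest t 21.04 p [0.5235 0.3709 0.1844] F [-0.1 -0.1  5. ] op 0.0431
released t 21.52 p [0.5229 0.37   0.183 ] F [-0.5  0.2  0.1] op 0.0702
up t 22.66 p [0.5232 0.3704 0.3587] F [ 0.5  0.4 -0.4] op 0.0699
at t 25.64 p [ 0.5453 -0.039   0.1858] F [-0.2  0.   0.8] op 0.0697
corr t 26.04 p [ 0.5443 -0.0389  0.1843] F [0.4 0.5 0.9] op 0.07
gripped t 26.4 p [ 0.5444 -0.039   0.1844] F [-0.6 -0.4  2.3] op 0.0431
up blue t 27.73 p [ 0.5439 -0.0391  0.359 ] F [-0.8 -0.2 -1.9] op 0.043
above t 30.7 p [0.6076 0.3859 0.1976] F [-0.3  0.6 -1. ] op 0.0429
down hit=True t 31.32 p [0.6072 0.3855 0.1845] F [-0.6  0.2  4.4] op 0.0431
rest t 31.43 p [0.6073 0.3855 0.1845] F [-0.7 -0.3  5.5] op 0.043
released t 31.91 p [0.6067 0.3849 0.183 ] F [-0.3  0.4 -0.1] op 0.0701
up t 33.04 p [0.607  0.3851 0.3585] F [-0.3 -0.3 -0.3] op 0.0698
std t 34.72 p [0.541  0.0245 0.36  ] F [ 0.4 -0.3  0.1] op 0.07
```

View pics/scene_3.png

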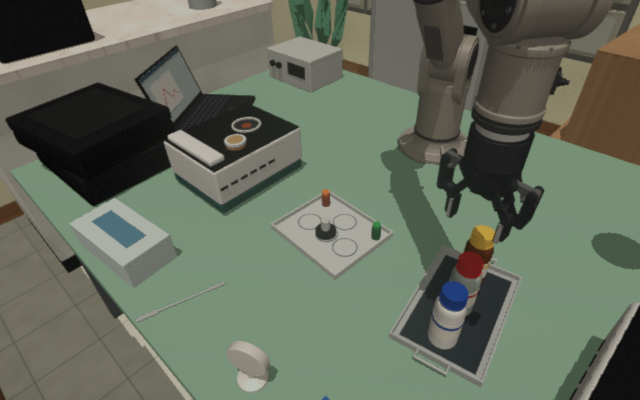

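View pics/wstd.png

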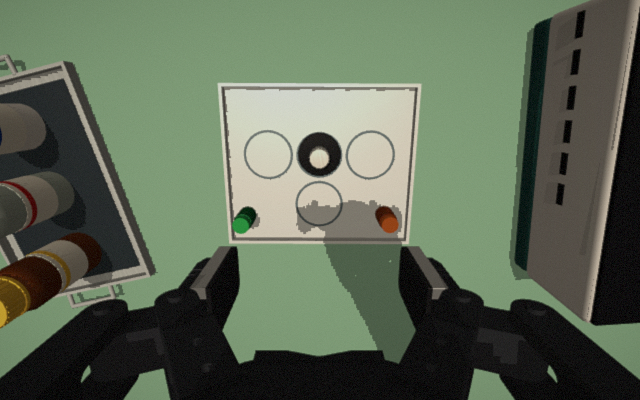

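All three bottles stand in the side tray. The ring marks show at (268,154), (370,154) and (319,203). I'll measure them against my pick points.

```bash
python3 - <<'E'
from h import *
p,W=pts('wstd.npz'); g=cv2.cvtColor(p,cv2.COLOR_BGR2GRAY).astype(np.float32)
bh=cv2.morphologyEx(g,cv2.MORPH_BLACKHAT,np.ones((7,7)))
P=lambda uv:ray('wstd.npz',uv,.0042)
for n,uv in dict(red=(268,154),blue=(370,154),yellow=(319,203)).items():
    c=P(uv)[0]
    for _ in range(3):
        v,u=np.where(bh>14); q=P(np.c_[u,v].astype(float)) if _==0 else q
        r=np.linalg.norm(q-c,axis=1); m=np.abs(r-(.0295 if _==0 else rr))<(.006 if _==0 else .0025)
        c,rr=circ(q[m])
    print(n,c.round(4),rr.round(4),m.sum(),'pickpoint',BOT[n])
v,u=np.mgrid[130:180,295:345]
m=p[130:180,295:345].max(-1)<80
ct=max(cv2.findContours(m.astype(np.uint8),cv2.RETR_EXTERNAL,cv2.CHAIN_APPROX_NONE)[0],key=len)[:,0]+[295,130]
(e,ax,_)=cv2.fitEllipse(ct.astype(np.float32)); print('puck',e,ax,ray('wstd.npz',e,.02))
w=W[150:167,310:328].reshape(-1,3); k=w[np.abs(w[:,2]-.054)<.003]; print('knob',k.mean(0),np.ptp(k,0))
E
```

```text
red [0.5521 0.0878] 0.0295 481 pickpoint (0.554, 0.086)
blue [ 0.5427 -0.04  ] 0.0296 487 pickpoint (0.5448, -0.039)
yellow [0.4835 0.0286] 0.0295 420 pickpoint (0.483, 0.0278)
puck (318.9832458496094, 154.0174560546875) (42.31533432006836, 42.56578826904297) [[0.55054282 0.02348958]]
knob [0.5508872  0.02383487 0.05437501] [0.01856584 0.01941311 0.00481901]
```

The ring marks fit a clean 64 mm pattern, and my pick points lie within 3 mm of them. The return uses the exact pick poses. The standard comes next.

```bash
python3 - <<'E'
from h import *
import json
env.grip(.055)
p,c=pick(STD,z=.1003,f=50); json.dump(dict(p=p.tolist()),open('std.json','w'))
s=env.get_state()
if not .015<s['opening']<.03: raise SystemExit('bad grip')
env.movel([p[0],p[1],.16],velocity=.08); st('up')
env.movel([p[0],p[1],.33],velocity=.2); env.dwell(.1); st('up')
c=calibration('wrist');im,d=camera('wrist'); cv2.imwrite('pics/std_up.png',im); np.savez('stdup.npz',p=im,d=d,**c)
E
```

```text
at t 37.3 p [0.5511 0.0235 0.1008] F [-1.  -0.5  0.8] op 0.0548
corr t 37.7 p [0.5505 0.0235 0.0998] F [-0.3  0.4  0.4] op 0.0554
gripped t 38.1 p [0.5506 0.0235 0.0999] F [-0.5  0.   1.6] op 0.0208
up t 39.0 p [0.5503 0.0233 0.1597] F [ 0.5  0.2 -2.4] op 0.0204
up t 40.1 p [0.5499 0.0233 0.3284] F [ 0.1  0.7 -2.2] op 0.0201
```

View pics/std_up.png

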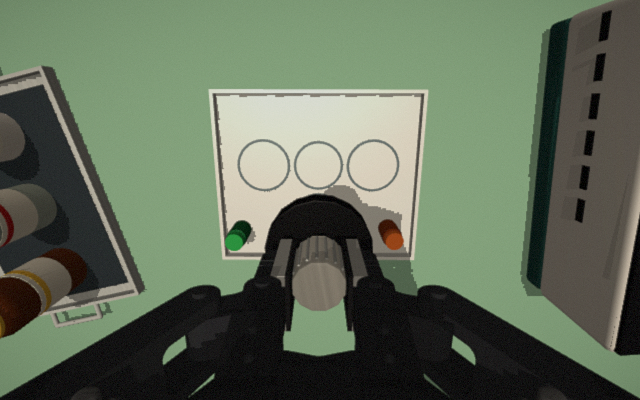

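The standard is held level by the knob at (319,285), and the vials haven't moved. I'll carry it to the window.

```bash
python3 - <<'E'
from h import *
place(SEAT,.2459,sf=2.5,rel=.05,corr=True)
env.dwell(.1)
c=calibration('wrist');im,d=camera('wrist'); cv2.imwrite('pics/seated.png',im); np.savez('seated.npz',p=im,d=d,**c)
im,d=camera('scene'); cv2.imwrite('pics/scene_seat.png',im[90:250,140:340].repeat(3,0).repeat(3,1))
p,W=pts('seated.npz')
E
```

```text
above t 42.53 p [ 0.4846 -0.3439  0.2592] F [-0.4  0.3 -1.7] op 0.0204
corr t 42.93 p [ 0.4833 -0.3435  0.258 ] F [-0.1  0.2 -2. ] op 0.0207
corr t 43.33 p [ 0.484  -0.3437  0.2579] F [ 0.5  0.1 -1.3] op 0.0202
down hit=True t 43.96 p [ 0.4839 -0.3436  0.2459] F [-0.3 -0.2  4.5] op 0.0204
rest t 44.06 p [ 0.4839 -0.3436  0.2459] F [-0.8 -0.2  6.1] op 0.0205
released t 44.55 p [ 0.4832 -0.3434  0.2449] F [ 0.6  0.5 -0. ] op 0.0501
up t 45.34 p [ 0.4833 -0.3435  0.3589] F [-0.  1.  0.] op 0.0502
```

View pics/seated.png

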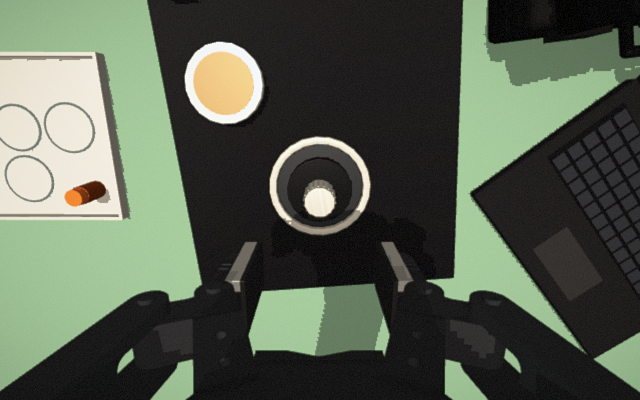

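View pics/scene_seat.png

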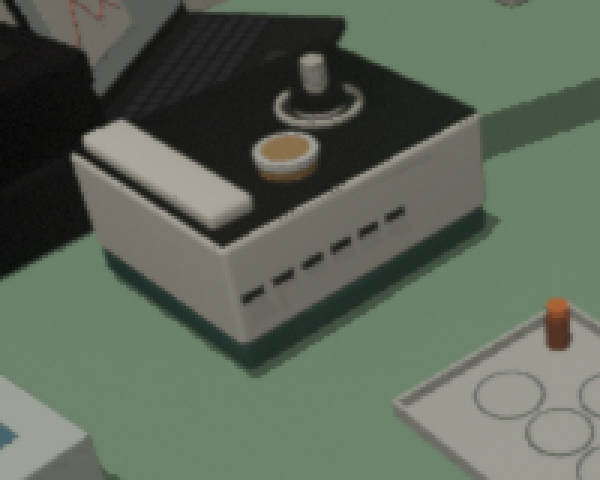

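The standard sits flat and centred: puck at (320,187) inside the ring at (320,186), with the dish untouched. Now I'll return the bottles.

```bash
python3 - <<'E'
from h import *
import json
S=dict(yellow=(.4398,.356),red=(.5235,.3709),blue=(.6073,.3855))
env.grip(.075)
for n in ['blue','red','yellow']:
    o=json.load(open(n+'.json'))['p']
    print('==',n)
    p,c=pick(S[n],z=.1849)
    if not .035<env.get_state()['opening']<.05: raise SystemExit('bad grip')
    env.movel([p[0],p[1],HI],velocity=.15)
    place(o[:2],p[2],corr=True)
im,d=camera('scene'); cv2.imwrite('pics/scene_end.png',im)
env.reach([.54,.025,.40],Q); env.dwell(.2)
c=calibration('wrist');im,d=camera('wrist'); cv2.imwrite('pics/wend.png',im); np.savez('wend.npz',p=im,d=d,**c); st('end')
E
```

```text
== blue
at t 49.99 p [0.6076 0.3858 0.186 ] F [-0.2  0.8  0.9] op 0.0752
corr t 50.39 p [0.607  0.3852 0.1839] F [ 0.2  0.2 -0. ] op 0.0747
gripped t 50.78 p [0.6072 0.3852 0.184 ] F [-0.1  1.1  1.4] op 0.0431
above t 55.08 p [ 0.5449 -0.039   0.1968] F [ 0.6 -0.  -2. ] op 0.043
corr t 55.48 p [ 0.544  -0.0391  0.1961] F [ 0.1  0.6 -1.2] op 0.043
corr t 55.88 p [ 0.5444 -0.039   0.196 ] F [ 0.  -0.  -2.7] op 0.0433
down hit=True t 56.51 p [ 0.5444 -0.039   0.1839] F [ 0.2 -1.2  4.8] op 0.0428
rest t 56.61 p [ 0.5444 -0.0391  0.1839] F [-0.3  0.6  5.3] op 0.0428
released t 57.09 p [ 0.5436 -0.0393  0.1831] F [ 0.6  0.3 -0.5] op 0.0699
up t 58.23 p [ 0.5439 -0.0394  0.3589] F [ 0.1 -0.7  0.1] op 0.0701
== red
at t 61.21 p [0.5238 0.3712 0.1858] F [-0.   0.1 -0.3] op 0.0699
corr t 61.61 p [0.5232 0.3706 0.184 ] F [-0.4  0.4  0.1] op 0.0702
gripped t 61.96 p [0.5233 0.3708 0.1842] F [-0.2  0.4  1.6] op 0.0432
above t 65.78 p [0.5541 0.0861 0.1971] F [-0.4  0.3 -2.8] op 0.0427
corr t 66.18 p [0.5532 0.0859 0.1963] F [ 0.3  0.1 -2.9] op 0.0431
corr t 66.58 p [0.5537 0.0861 0.1962] F [-0.1 
[... 350 characters left out ...]
  -0.1 -0.3] op 0.0699
corr t 71.92 p [0.4395 0.3558 0.1843] F [-0.  -0.1 -0.2] op 0.07
gripped t 72.27 p [0.4396 0.356  0.1844] F [-0.   0.6  2.2] op 0.0434
above t 76.23 p [0.483  0.0277 0.1972] F [ 0.8 -0.6 -1.5] op 0.0427
corr t 76.63 p [0.4822 0.0277 0.1965] F [ 0.1 -0.6 -1.7] op 0.043
corr t 77.03 p [0.4826 0.0278 0.1964] F [ 0.9 -0.1 -1.6] op 0.0428
down hit=True t 77.66 p [0.4826 0.0278 0.1844] F [-1.1 -1.   5.9] op 0.043
rest t 77.76 p [0.4825 0.0278 0.1844] F [-1.1  0.5  5.6] op 0.0431
released t 78.24 p [0.4818 0.0275 0.1838] F [-0.5  0.7 -0. ] op 0.0703
up t 79.37 p [0.482  0.0275 0.359 ] F [-0.5  0.6  0.1] op 0.07
end t 80.05 p [0.5391 0.025  0.3993] F [-1.1 -0.3  0.7] op 0.0701
```

View pics/scene_end.png

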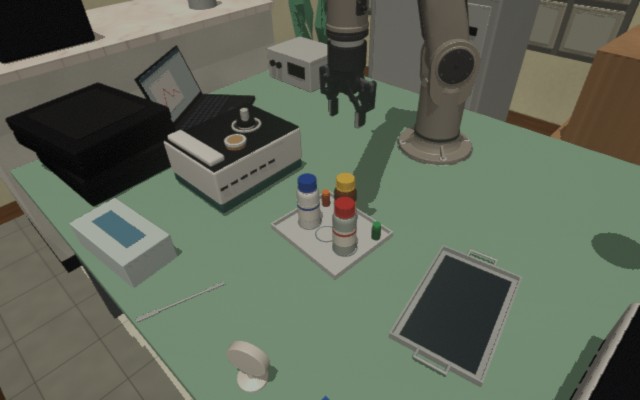

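View pics/wend.png

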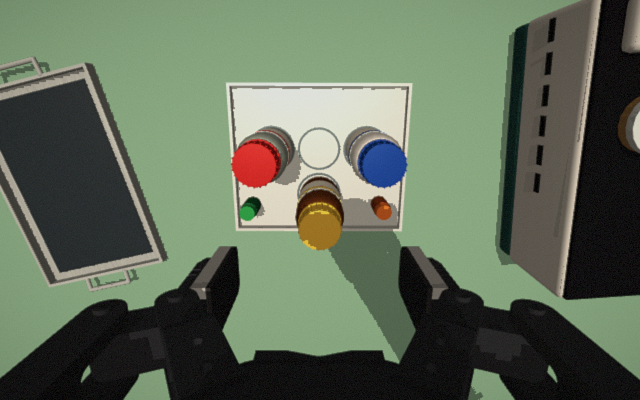

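All bottles are back: red (256,163), blue (382,163), yellow (320,227), nearly the same pixels as at the start. One number check against the first wrist view, plus the standard's seating.

```bash
python3 - <<'E'
from h import *
def top(f,uv,r,z0,dz=.004):
    p,W=pts(f); u,v=uv
    w=W[v-r:v+r+1,u-r:u+r+1].reshape(-1,3); q=w[np.abs(w[:,2]-z0)<dz]; return q.mean(0).round(4),len(q)
for n,uv in dict(red=(256,164),blue=(382,164),yel=(320,228)).items(): print(n,top('wtray.npz',uv,32,.144),top('wend.npz',uv,32,.144))
for n,uv in dict(vg=(248,211),va=(381,210)).items(): print(n,top('wtray.npz',uv,14,.049),top('wend.npz',uv,14,.049))
print('knob',top('seated.npz',(320,201),18,.2,.003))
p,W=pts('seated.npz'); 
def plane(zlo,zhi,rlo,rhi):
    q=W.reshape(-1,3); r=np.hypot(q[:,0]-.484,q[:,1]+.3437); q=q[(r>rlo)&(r<rhi)&(q[:,2]>zlo)&(q[:,2]<zhi)]
    A=np.c_[q[:,:2]-[.484,-.3437],np.ones(len(q))]; s=np.linalg.lstsq(A,q[:,2],rcond=None)[0]; print(len(q),'slope',s[:2].round(3),'z',s[2].round(4),q.mean(0).round(4))
plane(.160,.175,.014,.03); plane(.145,.155,.045,.07); plane(.15,.16,.034,.044)
E
```

```text
red (array([0.5539, 0.0859, 0.1443]), 1592) (array([0.5542, 0.0863, 0.1443]), 1610)
blue (array([ 0.5449, -0.0392,  0.1444]), 1588) (array([ 0.5452, -0.039 ,  0.1443]), 1606)
yel (array([0.4832, 0.0276, 0.1443]), 1385) (array([0.4835, 0.0277, 0.1444]), 1386)
vg (array([0.4768, 0.1226, 0.0493]), 192) (array([0.4768, 0.1226, 0.0494]), 195)
va (array([ 0.4653, -0.0545,  0.0493]), 190) (array([ 0.4655, -0.0545,  0.0493]), 193)
knob (array([ 0.4848, -0.3438,  0.2003]), 736)
2071 slope [-0.018  0.003] z 0.1683 [ 0.4876 -0.3441  0.1683]
12467 slope [-0.  0.] z 0.1505 [ 0.489  -0.3441  0.1505]
3122 slope [-0.004 -0.002] z 0.1544 [ 0.4864 -0.344   0.1544]
```

```bash
python3 -c "
from h import *
job.job_done(); st('done')"
```

```text
the job is handed in; nothing more can be done
the job is handed in; nothing more can be done
```

The job is done in the order asked and handed in at about 80 s on the robot's clock. I moved yellow, red and blue to the side tray, set the standard down in the analyser's ring, then put blue, red and yellow back. I opened the gripper after each placing, and at the end it was open and clear of everything.

**Last checks**
- **Bottles:** all three are upright. Their caps measure within about 0.5 mm of where they first stood, seen by the same wrist camera.
- **Standard:** it stands about 1 mm from the window centre. The puck top is at 168 mm and the knob top at 200 mm, so it rests on the deck. A plane fitted to the puck top leaned about 1°, which I put down to depth noise.
- **Vials and dish:** the vials are within 0.2 mm of their start. I checked the dish by eye only, and it looks unmoved.
- **Forces:** touchdown readings on the tool stayed near 6 N.

**One disagreement:** the centres of the printed ring marks lie 1 to 3 mm from where the bottles stood at the start. I returned each bottle to its starting position, not to the centre of its mark.

The hand-in call printed "the job is handed in; nothing more can be done" twice. I think the second one came from a state reading I made just after handing in, since I only handed it in once.

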